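# Roll a drive wheel on its tread into its parking dock

### The arm

A 7-joint arm with a two-finger parallel gripper is mounted at the origin on the work surface; the furniture and walls round the work are solid. World frame = base frame: x ahead of the robot, y to its left, z up, the work surface at z = 0. Lengths are in m, angles in degrees, forces in N, time in s.
With the tool pointing down it reaches from about 0.425 to 0.875 m from the base axis. Payload 4.7 kg.
Tool frame: the origin (TCP) lies between the finger pads; the fingertips stand 17 mm ahead of it and the grasp point (between the pads) lies 2 mm behind it; z points along the fingers, y is the line along which they close (so a half turn about z gives the same grasp; the last joint's range is limited). The gripper opens to 87 mm and grips with 3 to 60 N. Pads are 19 mm wide; open, the fingers measure 117 mm over their backs; the gripper's body (75 mm by 190 mm) begins 51 mm behind the grasp point.
Start: joints at [66.469, 18.392, -4.016, 83.108, 1.295, 78.541, -3.26], TCP at [0.268, -0.592, 0.24] pointing down, gripper open.
Joint ranges: [-163.93, 163.93], [-17.29, 119.83], [-79.2, 71.16], [3.27, 140.29], [-89.18, 269.18], [5.43, 117.66], [-154.24, 154.24]. Speed limits (degrees/s): [147.25, 147.25, 180, 180, 180, 180, 180].

### API

Orientations are given as [roll, pitch, yaw] about the fixed x, y, z axes, in that order (R = Rz(yaw) Ry(pitch) Rx(roll)).
In Python, from cell import env, cams gives the robot as it stands.
- The arm moves only by the shell command python3 -m pendant 'ROWS' [FORCE]. ROWS is JSON, a list of rows, each an object of numbers: "tx", "ty", "tz": the shift along the tool's x, y, z each as a share of 0.05 m, from -1 to 1; "spin": the turn about the tool's z as a share of 4 degrees, from -1 to 1; "claw": the closure, from 0 (fully open) to 1 (shut). A call has 1 to 10 rows; each row shifts and turns the commanded pose from where the row before left it, along the tool's axes as they then stand; what a row does not reach is not made up. A row lasts 1/8 s, in which the tool goes at most 62.5 mm and 10.7 degrees, less where a joint would pass 70% of its speed; a pose out of reach is approached as far as the arm can. A call with a number of a shift or a turn outside -1 to 1 is refused whole. A call with a gripper value outside its range is refused whole. The fingers move at their own pace and stop on an object; FORCE is the grip in N (left out, the last holds). Time passes only in rows, so rows that do not move let the fingers close. It gives the time, the measured TCP pose, the force, the opening and the grip force at its end, in the units of the state.
- env.get_obs(): the state, without advancing time (a new reading comes with each control period).
- cams.read_camera(name): name is "scene" or "top" or "wrist"; returns the picture (480x640x3 uint8, red, green, blue); there is no depth.
- cams.camera_info(name): a dict with "fx", "fy", "cx", "cy" (pixels), "rvec" (rotation vector, rad) and "tvec" (3), from world to camera coordinates, as OpenCV has them. Camera axes: x right, y down, z forward; pixel columns grow to the right and rows downward; lengths in m; the calibration is good to about 2 mm. A picture is of the moment at which its call begins: read the wrist's pose just before it. camera_info takes no time and is no camera call; for the wrist camera it gives the pose at the moment of the call.
- env.sign_off(): hands the job in; it is judged then, once.
The state is a dict: "time_s": time; "qpos": joint angles; "joint_velocities": joint speeds; "effort": joint torques, N m; "tool_pos": TCP position; "tool_rot": TCP orientation; "force": force on the tool from outside, world axes, zero at the start; "wrist_torque": the same for the moment, N m; "grip_width": finger opening in m; "grasp_force": force on a finger pad.
Only numpy, scipy, OpenCV 4.12 (cv2) and the standard library are available. Lean on these libraries where they do the work, as an engineer would, in place of code of your own. Each camera call takes 0.05 s, during which the arm holds its last target. There are 200 camera calls.

### The job

The rubber-treaded drive wheel stands on its rim in front of the small blue parking dock. Roll it along the bench on its rim into the dock, over the low steel threshold bar, until it stands home in the seat between bar and back stop; then let go. Touch only the black tread and press gently: keep your fingers off the polished faces, never carry the wheel or let it fall over, and leave the things beside it alone.

Things in the scene. Friction and masses are not known exactly. Their poses are not given: they have to be found in the camera images.
- wheel: Drive wheel: disc of 110 mm diameter, 34 mm wide, about 0.4 to 0.85 kg, black rubber tread (flat, 32 mm wide, friction 0.5 or more). Stands on its rim, free to roll and topple; slight rolling resistance, so it stays where it is left. Origin at its centre, 55 mm above the bench; y is the axle, x and z turn with it. As found, z is up and x points at the dock within 3 degrees.
- wheel_faces: The two polished aluminium side faces of the wheel, discs of 100 mm diameter that begin 5 mm in from the tread and stand 1 mm proud of the tread's sides. Not to be touched by the robot, also not lightly. The rubber tread, in turn, must never take more than 25 N; 8 N on its top is enough to drive it. Same origin and axes as the wheel.
- wheel_mark (a point): Red dot of 10 mm on the wheel's faces, 43 mm from the axle; at the top of the wheel as found. It goes round with the wheel.
- dock: Blue steel parking dock, fixed. Origin on the bench under the seat; x is the level direction in which the wheel rolls in (about to the robot's left), y across. Two upright felt-lined cheeks, 45 mm high, inner faces 20.5 mm either side of the centre line, x = -35 to +60 mm. Back stop: upright plate 68 mm high, face at x = +57 mm.
- dock_seat (a point): Centre of the wheel when home in the dock: on the centre line, 55 mm above the bench; axes as the dock's. The wheel then stands on the bench between bar and back stop, with about 2 mm of play each way. It starts 165 to 210 mm before this point and at most 4 mm beside the centre line.
- dock_bar (a point): Middle of the top of the dock's half-round steel threshold bar, 4 mm high, lying across at the dock's x = -23.5 mm. The rolling wheel first meets it with its centre 45 mm before the seat, climbs it (steepest at first contact) and drops to the bench behind it; let go halfway up, it rolls back 1 to 3 cm.
- dock_gate (a point): Mouth of the dock, on the bench, centre line, at the dock's x = -79 mm: flared guides, 45 mm high, stand 40 mm either side here and narrow to the cheeks, steering the wheel in.
- tape_measure: Pocket tape measure lying flat, 62 x 71 x 33 mm, origin at the centre of its underside; loose bystander behind the wheel.
- relay: Small black relay, 16 x 21 x 24 mm, pins up, origin at the centre of its underside; loose bystander on the robot's side of the path.
- solder_spool: Reel of solder with blue flanges, 54 mm diameter, 55 mm high, standing upright, origin at the centre of its underside; loose bystander on the robot's side of the dock.
Things that resemble listed ones, but are neither listed nor needed, are in the scene too. Several things have the shape of the wheel; the one meant has the colours described above.

How it is judged (in metres and radians):
On the way:
1. the wheel has rolled: the red dot, at the top as found, has gone round to well below the axle (under 40 mm above the bench) (height (world z) of wheel_mark below 0.04 m), for 0.05 s.
At the end, for the whole second after the job is handed in: The wheel stands at rest and upright (axle level within 8.5 degrees and within 11 degrees of the dock's cross axis) on the bench in the dock's seat, past the threshold bar: its centre within 6 mm of the seat along and across the dock and 52 to 57.5 mm above the bench (x of wheel in the frame of dock_seat between -0.006 and 0.006 m and y of wheel in the frame of dock_seat between -0.006 and 0.006 m and height (world z) of wheel between 0.052 and 0.0575 m and angle between wheel's own y axis and vertical between 1.42 and 1.72 rad and angle between the y axis of wheel and the y axis of dock, either way round below 0.2 rad and linear speed of wheel below 0.02 m/s); the robot touches nothing.
It fails at once if the robot touches the polished faces (over 0.5 N) (contact force between any of the fingers, the arm and wheel_faces above 0.5 N).
It fails at once if the wheel is pressed with more than 25 N (contact force between any of the fingers, the arm and wheel above 25 N).
It fails at once if the wheel topples: axle more than 27 degrees from level (angle between wheel's own y axis and vertical below 1.1 rad or angle between wheel's own y axis and vertical above 2.04 rad).
It fails at once if the wheel is lifted: centre more than 70 mm above the bench (height (world z) of wheel above 0.07 m).
It fails at once if a bystander is moved by more than 15 mm (distance of any of tape_measure, relay, solder_spool from where it was at the start of the episode above 0.015 m).
It also fails if it takes over 69 s, if anything falls off the work surface, if the arm or the gripper's body presses on something with over 40 N, if the wrist force passes 120 N, or if a joint passes its speed limit or range.

## Working session

There is one attempt and no reset: what is moved stays moved. The work goes in short steps, Python scripts to look and compute and a shell command to move; the robot and the scene stay as the last step left them, time stands still between calls to the robot, and variables do not carry over. Pictures are saved under pics/ and viewed, at most 10 in all, crops included, and the job is handed in when it is done.

```bash
mkdir -p pics; python3 - <<'E'
from cell import env,cams
import cv2
for n in ["scene","top"]:
    cv2.imwrite(f"pics/{n}0.png",cams.read_camera(n)[:,:,::-1]); print(n,cams.camera_info(n))
o=env.get_obs(); print({k:o[k] for k in("time_s","tool_pos","tool_rot","force","grip_width")})
E
```

```text
scene {'fx': 465.0339702308756, 'fy': 465.0339702308756, 'cx': 321.54301265524686, 'cy': 240.49679079029178, 'rvec': array([ 0.64438064, -2.78129507,  0.96063748]), 'tvec': array([0.42332812, 0.21079011, 0.80557627])}
top {'fx': 498.06327231909484, 'fy': 498.06327231909484, 'cx': 321.0707009435058, 'cy': 230.52776717215033, 'rvec': array([ 2.17630884, -2.17508275,  0.13120654]), 'tvec': array([0.00559894, 0.50080096, 1.04981254])}
{'time_s': 0.1, 'tool_pos': array([ 0.267665  , -0.59182209,  0.23853707]), 'tool_rot': array([-1.79899203e+02,  3.57407768e-03,  2.43391439e+01]), 'force': array([ 0.7620782 ,  1.3747946 , -0.60508111]), 'grip_width': 0.08655579994103348}
```

View pics/scene0.png

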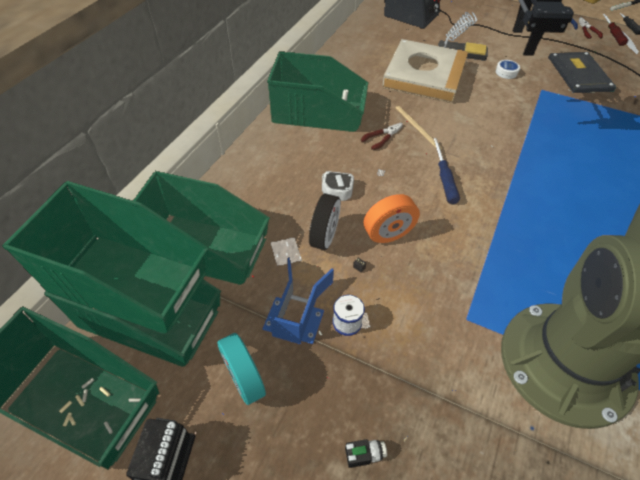

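View pics/top0.png

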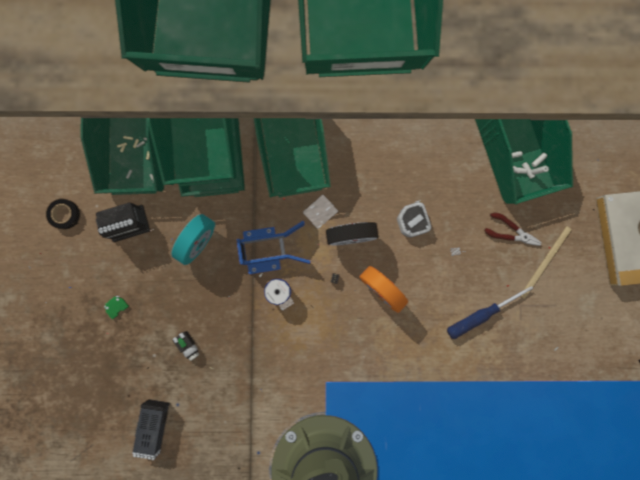

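Candidates with the wheel's shape are the black disc (scene 325,222; top 352,233), the orange one (392,219 / 384,288), the teal one (240,369 / 193,239) and the small black ring (top 62,213). The black one in front of the dock, with a tread and an aluminium face, fits the description. I'll confirm it in an enlarged crop.

```bash
python3 - <<'E'
import cv2,numpy as np
t=cv2.imread("pics/top0.png")[205:285,230:438]; s=cv2.imread("pics/scene0.png")[165:350,255:425]
t=cv2.resize(t,None,fx=3.8,fy=3.8,interpolation=cv2.INTER_CUBIC)
s=s[15:105,20:170]; s=cv2.resize(s,None,fx=3.2,fy=3.2,interpolation=cv2.INTER_CUBIC)
im=np.zeros((600,800,3),np.uint8); im[:t.shape[0],:t.shape[1]]=t[:, :800]; im[305:305+s.shape[0],:s.shape[1]]=s[:295]
cv2.imwrite("pics/crop1.png",im)
E
cat > h.py <<'E'
import cv2,numpy as np
from cell import env,cams
def P(n):
    c=cams.camera_info(n); K=np.array([[c["fx"],0,c["cx"]],[0,c["fy"],c["cy"]],[0,0,1]]); return K,cv2.Rodrigues(np.array(c["rvec"]))[0],np.array(c["tvec"]).ravel()
def back(n,px,z):
    K,R,t=P(n); d=R.T@np.linalg.solve(K,[px[0],px[1],1]); c=-R.T@t; return c+d*(z-c[2])/d[2]
def proj(n,X):
    K,R,t=P(n); p=K@(R@np.array(X)+t); return p[:2]/p[2]
E
python3 - <<'E'
from h import *
for n in("top","scene"):
    K,R,t=P(n); print(n,"pos",-R.T@t)
print("wheel top",back("top",(352,233),.1)); print("dock",back("top",(262,248),.02)); print("spool",back("top",(278,292),.055)); print("relay",back("top",(335,281),.024));print("tape",back("top",(414,219),.033))
E
```

```text
top pos [0.38907856 0.02353405 1.09590299]
scene pos [0.25006692 0.48527268 0.75800346]
wheel top [ 0.48816144 -0.05512636  0.1       ]
dock [0.4632989  0.13340633 0.02      ]
spool [0.36958951 0.09564634 0.055     ]
relay [ 0.39232936 -0.02396732  0.024     ]
tape [ 0.52536578 -0.19456554  0.033     ]
```

View pics/crop1.png

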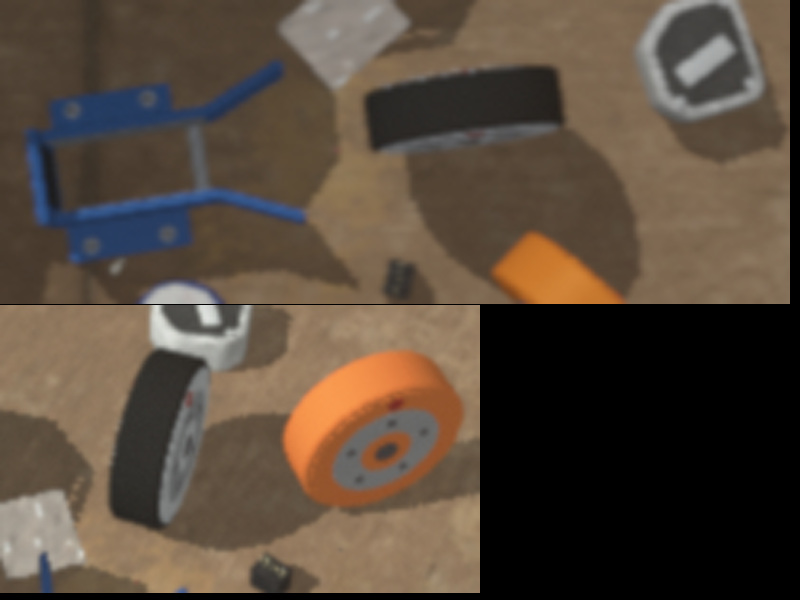

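The crop confirms it. The black-treaded wheel with grey faces and a red dot stands right of the dock mouth, at crop 365–562, 67–150; the relay is at (400,278) and the dock at 30–305, 65–250. Next I fit the wheel and dock poses.

```bash
cat >> h.py <<'E'
from scipy.optimize import minimize
def render(n,x,y,yaw,z=.055):   # visible tread mask
    K,R,t=P(n); cam=-R.T@t; ax=np.array([-np.sin(yaw),np.cos(yaw),0]); f=np.array([np.cos(yaw),np.sin(yaw),0]); u=np.array([0,0,1.]); c=np.array([x,y,z])
    m=np.zeros((480*4,640*4),np.uint8); a=np.radians(np.arange(0,361,5)); 
    for a0,a1 in zip(a[:-1],a[1:]):
        r=lambda q:c+.055*(np.cos(q)*f+np.sin(q)*u)
        nn=np.cos((a0+a1)/2)*f+np.sin((a0+a1)/2)*u
        if nn@(cam-r(a0))>0:
            q=np.array([proj(n,r(s)+w*ax) for s,w in((a0,-.016),(a1,-.016),(a1,.016),(a0,.016))])
            cv2.fillConvexPoly(m,np.round((q+.5)*4).astype(int),255)
    return cv2.resize(m,(640,480),interpolation=cv2.INTER_AREA)/255.
def fitwheel(imgs,x0,thr=60):
    M={}
    for n,im in imgs.items():
        p=proj(n,[x0[0],x0[1],.055]).astype(int); w=np.zeros((480,640)); w[max(0,p[1]-45):p[1]+45,max(0,p[0]-45):p[0]+45]=1
        M[n]=((im.max(2)<thr)*w, w)
        k,l,s,c=cv2.connectedComponentsWithStats(M[n][0].astype(np.uint8)); b=1+s[1:,4].argmax(); M[n]=((l==b)*1.,w)
    cost=lambda v:sum(np.abs(render(n,v[0],v[1],v[2])-M[n][0]).sum() for n in imgs)
    s=minimize(cost,x0,method="Nelder-Mead",options=dict(initial_simplex=np.array([x0]+[np.array(x0)+d for d in np.diag([.01,.01,.1])]),xatol=2e-4,fatol=1,maxiter=120))
    return s.x,s.fun,[m[0].sum() for m in M.values()]
E
python3 - <<'E'
from h import *
T={n:cv2.imread(f"pics/{n}0.png") for n in("top","scene")}
print(fitwheel({"top":T["top"]},[.49,-.055,1.45])); print(fitwheel(T,[.49,-.055,1.45]))
c=lambda a,b:(230+a/3.8-.5,205+b/3.8-.5)
pts={"tipU":((280,68),.045),"tipL":((302,216),.045),"bsU":((33,132),.068),"bsL":((47,222),.068),"barU":((190,125),.002),"barL":((208,190),.002),"chU":((205,112),.045),"chL":((205,195),.045),"cU0":((58,130),.045),"cL0":((60,216),.045)}
W={k:back("top",c(*p),z)[:2] for k,(p,z) in pts.items()}
for k in W: print(k,W[k].round(4))
m=(W["tipU"]+W["tipL"])/2; b=(W["bsU"]+W["bsL"])/2; d=b-m; print("mouth",m,"bs",b,"len",np.hypot(*d),"yaw",np.degrees(np.arctan2(d[1],d[0])))
E
```

```text
Traceback (most recent call last):
  File "h.py", line 27, in fitwheel
    s=minimize(cost,x0,method="Nelder-Mead",options=dict(initial_simplex=np.array([x0]+[np.array(x0)+d for d in np.diag([.01,.01,.1])]),xatol=2e-4,fatol=1,maxiter=120))
  File "h.py", line 26, in <lambda>
    cost=lambda v:sum(np.abs(render(n,v[0],v[1],v[2])-M[n][0]).sum() for n in imgs)
                  ~~~^^^^^^^^^^^^^^^^^^^^^^^^^^^^^^^^^^^^^^^^^^^^^^^^^^^^^^^^^^^^^^
  File "h.py", line 26, in <genexpr>
    cost=lambda v:sum(np.abs(render(n,v[0],v[1],v[2])-M[n][0]).sum() for n in imgs)
                             ~~~~~~^^^^^^^^^^^^^^^^^^
  File "h.py", line 17, in render
    q=np.array([proj(n,r(s)+w*ax) for s,w in((a0,-.016),(a1,-.016),(a1,.016),(a0,.016))])
                ~~~~^^^^^^^^^^^^^
  File "h.py", line 8, in proj
    K,R,t=P(n); p=K@(R@np.array(X)+t); return p[:2]/p[2]
          ~^^^
  File "h.py", line 4, in P
    c=cams.camera_info(n); K=np.array([[c["fx"],0,c["cx"]],[0,c["fy"],c["cy"]],[0,0,1]]); return K,cv2.Rodrigues(np.array(c["rvec"]))[0],np.array(c["tvec"]).ravel()
ValueError: time passes only in moves, steps and waits
```

Too many camera_info calls in that fit, so I'll cache them.

```bash
sed -i 's/^def P(n):/import functools\n@functools.cache\ndef P(n):/' h.py
cat > d.py <<'E'
from h import *
T={n:cv2.imread(f"pics/{n}0.png") for n in("top","scene")}
print(fitwheel({"top":T["top"]},[.49,-.055,1.45])); print(fitwheel(T,[.49,-.055,1.45]))
c=lambda a,b:(230+a/3.8-.5,205+b/3.8-.5)
pts={"tipU":((280,68),.045),"tipL":((302,216),.045),"bsU":((33,132),.068),"bsL":((47,222),.068),"barU":((190,125),.002),"barL":((208,190),.002),"chU":((205,112),.045),"chL":((205,195),.045),"cU0":((58,130),.045),"cL0":((60,216),.045)}
W={k:back("top",c(*p),z)[:2] for k,(p,z) in pts.items()}
for k in W: print(k,W[k].round(4))
m=(W["tipU"]+W["tipL"])/2; b=(W["bsU"]+W["bsL"])/2; d=b-m; print("mouth",m,"bs",b,"len",np.hypot(*d),"yaw",np.degrees(np.arctan2(d[1],d[0])))
E
python3 d.py
```

```text
(array([ 0.49136012, -0.05910636,  1.70532267]), np.float64(131.90196078431373), [np.float64(713.0)])
(array([ 0.49054799, -0.0593242 ,  1.67805288]), np.float64(277.2235294117647), [np.float64(713.0), np.float64(793.0)])
tipU [0.5161 0.0442]
tipL [0.4335 0.0317]
bsU [0.4781 0.1778]
bsL [0.4292 0.1694]
barU [0.488  0.0971]
barL [0.4503 0.0864]
chU [0.4914 0.0859]
chL [0.4451 0.0855]
cU0 [0.4812 0.1674]
cL0 [0.4334 0.1656]
mouth [0.47481214 0.03794778] bs [0.45365181 0.17364091] len 0.13733312235809522 yaw 98.863461688197
```

Wheel centre is about (0.4905, -0.059), heading about 97°. The dock seat is about (0.463, 0.116), yaw 98.9°. I'll turn the tool to yaw 8.9°, close the claw, and travel high to a point 30 mm behind the wheel's top.

```bash
python3 -m pendant '[{"spin":0.97,"claw":1},{"spin":0.97,"claw":1},{"spin":0.97,"claw":1},{"spin":0.97,"claw":1},{"claw":1},{"claw":1}]' 20; python3 -m pendant '[{"tx":0.6,"ty":-0.92,"claw":1},{"tx":0.6,"ty":-0.92,"claw":1},{"tx":0.6,"ty":-0.92,"claw":1},{"tx":0.6,"ty":-0.92,"claw":1},{"tx":0.6,"ty":-0.92,"claw":1},{"tx":0.6,"ty":-0.92,"claw":1},{"tx":0.6,"ty":-0.92,"claw":1},{"tx":0.6,"ty":-0.92,"claw":1},{"tx":0.6,"ty":-0.92,"claw":1},{"claw":1}]'; python3 -m pendant '[{"claw":1},{"claw":1}]'
```

```text
invalid input at $[0]: expected keys tx, ty, tz, spin, claw
invalid input at $[0]: expected keys tx, ty, tz, spin, claw
invalid input at $[0]: expected keys tx, ty, tz, spin, claw
```

```bash
python3 -m pendant '[{"tx":0,"ty":0,"tz":0,"spin":0.97,"claw":1},{"tx":0,"ty":0,"tz":0,"spin":0.97,"claw":1},{"tx":0,"ty":0,"tz":0,"spin":0.97,"claw":1},{"tx":0,"ty":0,"tz":0,"spin":0.97,"claw":1},{"tx":0,"ty":0,"tz":0,"spin":0,"claw":1},{"tx":0,"ty":0,"tz":0,"spin":0,"claw":1}]' 20; python3 -m pendant '[{"tx":0.67,"ty":-0.99,"tz":0,"spin":0,"claw":1},{"tx":0.67,"ty":-0.99,"tz":0,"spin":0,"claw":1},{"tx":0.67,"ty":-0.99,"tz":0,"spin":0,"claw":1},{"tx":0.67,"ty":-0.99,"tz":0,"spin":0,"claw":1},{"tx":0.67,"ty":-0.99,"tz":0,"spin":0,"claw":1},{"tx":0.67,"ty":-0.99,"tz":0,"spin":0,"claw":1},{"tx":0.67,"ty":-0.99,"tz":0,"spin":0,"claw":1},{"tx":0.67,"ty":-0.99,"tz":0,"spin":0,"claw":1},{"tx":0.67,"ty":-0.99,"tz":0,"spin":0,"claw":1},{"tx":0,"ty":0,"tz":0,"spin":0,"claw":1}]'
```

```text
time_s: 0.85
tool_pos: [0.2679, -0.5921, 0.2393]
tool_rot: [-180.0, 0.0, 8.9]
force: [-0.4, 0.3, -0.4]
grip_width: 0.0349
grasp_force: 0.0
time_s: 2.1
tool_pos: [0.4992, -0.0998, 0.2399]
tool_rot: [-179.9, -0.1, 9.4]
force: [0.6, -1.0, 0.7]
grip_width: 0.0001
grasp_force: 0.0
```

```bash
python3 -m pendant '[{"tx":0,"ty":0,"tz":0,"spin":0,"claw":1},{"tx":0,"ty":0,"tz":0,"spin":0,"claw":1}]'
```

```text
time_s: 2.35
tool_pos: [0.4969, -0.1076, 0.2394]
tool_rot: [180.0, 0.0, 8.7]
force: [-0.0, -0.2, 0.4]
grip_width: 0.0005
grasp_force: 0.0
```

```bash
python3 -m pendant '[{"tx":0,"ty":-0.26,"tz":0.5,"spin":0,"claw":1},{"tx":0,"ty":-0.26,"tz":0.5,"spin":0,"claw":1},{"tx":0,"ty":0,"tz":0.5,"spin":0,"claw":1},{"tx":0,"ty":0,"tz":0.5,"spin":0,"claw":1},{"tx":0,"ty":0,"tz":0,"spin":0,"claw":1},{"tx":0,"ty":0,"tz":0,"spin":0,"claw":1}]'
python3 - <<'E'
from h import *
print(env.get_obs()["tool_pos"])
for n in("scene","top"):
    cv2.imwrite(f"pics/{n}1.png",cams.read_camera(n)[:,:,::-1])
a=cv2.imread("pics/scene1.png")[130:350,230:450]; b=cv2.imread("pics/top1.png")[150:330,220:440]
r=lambda i:cv2.resize(i,(400,400*i.shape[0]//i.shape[1]),interpolation=cv2.INTER_CUBIC)
a,b=r(a),r(b); im=np.zeros((400,800,3),np.uint8); im[:a.shape[0],:400]=a; im[:b.shape[0],400:]=b; cv2.imwrite("pics/c2.png",im)
E
```

```text
time_s: 3.1
tool_pos: [0.494, -0.081, 0.1405]
tool_rot: [180.0, -0.1, 8.7]
force: [-0.2, 0.6, 0.3]
grip_width: 0.0001
grasp_force: 0.0
[ 0.49395852 -0.08101194  0.14047276]
```

View pics/c2.png

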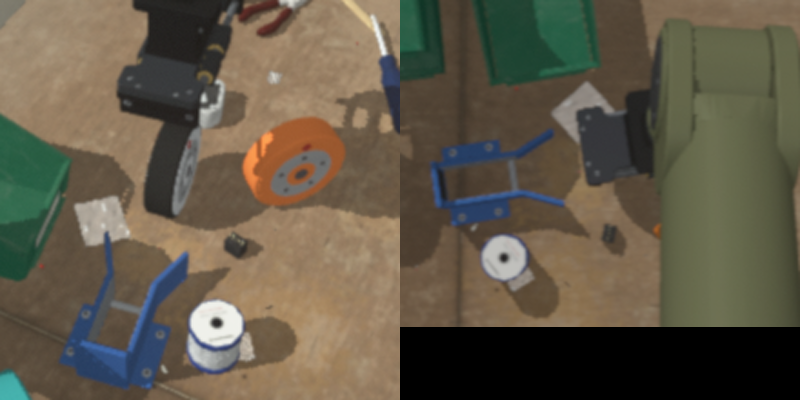

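The gripper is above the rear half of the wheel (panel 180,130) and clear of its neighbours. I'll lower in small steps and watch the force.

```bash
python3 -m pendant '[{"tx":0,"ty":0,"tz":0.22,"spin":0,"claw":1},{"tx":0,"ty":0,"tz":0,"spin":0,"claw":1},{"tx":0,"ty":0,"tz":0,"spin":0,"claw":1}]';  python3 -m pendant '[{"tx":0,"ty":0,"tz":0.04,"spin":0,"claw":1},{"tx":0,"ty":0,"tz":0,"spin":0,"claw":1}]'; python3 -m pendant '[{"tx":0,"ty":0,"tz":0.04,"spin":0,"claw":1},{"tx":0,"ty":0,"tz":0,"spin":0,"claw":1}]'
```

```text
time_s: 3.58
tool_pos: [0.4934, -0.08, 0.1285]
tool_rot: [-180.0, 0.0, 8.8]
force: [0.1, 0.6, 0.3]
grip_width: 0.0005
grasp_force: 0.0
time_s: 3.82
tool_pos: [0.4935, -0.0801, 0.1265]
tool_rot: [180.0, 0.0, 8.8]
force: [-1.0, 0.3, 0.2]
grip_width: 0.0006
grasp_force: 0.0
time_s: 4.08
tool_pos: [0.494, -0.0804, 0.1251]
tool_rot: [180.0, -0.1, 8.8]
force: [-0.4, -0.8, 4.1]
grip_width: 0.0004
grasp_force: 1.9
```

```bash
python3 -m pendant '[{"tx":0,"ty":0,"tz":0.02,"spin":0,"claw":1},{"tx":0,"ty":0,"tz":0,"spin":0,"claw":1}]'; python3 -m pendant '[{"tx":0,"ty":0,"tz":0.02,"spin":0,"claw":1},{"tx":0,"ty":0,"tz":0,"spin":0,"claw":1}]'
```

```text
time_s: 4.32
tool_pos: [0.4945, -0.0808, 0.1249]
tool_rot: [179.9, -0.1, 8.8]
force: [-0.8, -1.1, 8.5]
grip_width: 0.0003
grasp_force: 4.0
time_s: 4.58
tool_pos: [0.4951, -0.0812, 0.1248]
tool_rot: [179.8, -0.2, 8.8]
force: [-0.5, -2.5, 12.7]
grip_width: 0.0004
grasp_force: 5.8
```

Stiffness is about 4.2 N/mm, and I have 12 N on the tread now. I'll make a first rolling stroke of 64 mm hand travel, easing the press slightly.

```bash
python3 -m pendant '[{"tx":0,"ty":-0.16,"tz":-0.01,"spin":0,"claw":1},{"tx":0,"ty":-0.16,"tz":0,"spin":0,"claw":1},{"tx":0,"ty":-0.16,"tz":0,"spin":0,"claw":1},{"tx":0,"ty":-0.16,"tz":0,"spin":0,"claw":1}]'; python3 -m pendant '[{"tx":0,"ty":-0.16,"tz":0,"spin":0,"claw":1},{"tx":0,"ty":-0.16,"tz":0,"spin":0,"claw":1},{"tx":0,"ty":-0.16,"tz":0,"spin":0,"claw":1},{"tx":0,"ty":-0.16,"tz":0,"spin":0,"claw":1},{"tx":0,"ty":0,"tz":0,"spin":0,"claw":1}]'
python3 - <<'E'
from h import *
for n in("scene",):
    cv2.imwrite(f"pics/{n}2.png",cams.read_camera(n)[:,:,::-1])
a=cv2.imread("pics/scene2.png")[130:350,230:450]
cv2.imwrite("pics/c3.png",cv2.resize(a,None,fx=2.7,fy=2.7,interpolation=cv2.INTER_CUBIC))
E
```

```text
time_s: 5.08
tool_pos: [0.4915, -0.0493, 0.127]
tool_rot: [179.8, -0.3, 8.8]
force: [-3.1, -1.1, 21.9]
grip_width: 0.0006
grasp_force: 10.6
time_s: 5.7
tool_pos: [0.4863, -0.0157, 0.1267]
tool_rot: [179.9, -0.3, 8.9]
force: [-3.0, 0.9, 18.8]
grip_width: 0.0003
grasp_force: 9.6
```

View pics/c3.png

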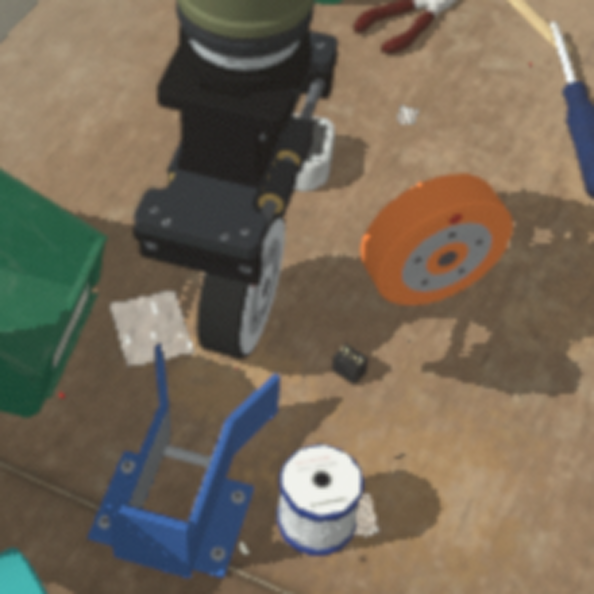

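The wheel rolled to just before the guides, standing upright (crop 235,300). The true top is 1.5 mm higher than where I first pressed, so the force rose to 22 N. I'll lift, return, and stroke again with a gentler z profile.

```bash
python3 -m pendant '[{"tx":0,"ty":0,"tz":-0.3,"spin":0,"claw":1},{"tx":0,"ty":0.4,"tz":0,"spin":0,"claw":1},{"tx":0,"ty":0.4,"tz":0,"spin":0,"claw":1},{"tx":0,"ty":0,"tz":0.15,"spin":0,"claw":1},{"tx":0,"ty":0,"tz":0,"spin":0,"claw":1},{"tx":0,"ty":0,"tz":0.08,"spin":0,"claw":1},{"tx":0,"ty":0,"tz":0,"spin":0,"claw":1}]'; python3 -m pendant '[{"tx":0,"ty":0,"tz":0.05,"spin":0,"claw":1},{"tx":0,"ty":0,"tz":0.02,"spin":0,"claw":1},{"tx":0,"ty":0,"tz":0,"spin":0,"claw":1}]'
```

```text
time_s: 6.62
tool_pos: [0.4895, -0.0557, 0.1261]
tool_rot: [-180.0, 0.0, 8.9]
force: [0.8, 0.0, -0.2]
grip_width: 0.0003
grasp_force: 0.0
time_s: 7.0
tool_pos: [0.4898, -0.0564, 0.123]
tool_rot: [180.0, 0.0, 8.8]
force: [-0.1, 0.6, -0.1]
grip_width: 0.0005
grasp_force: 0.0
```

```bash
python3 -m pendant '[{"tx":0,"ty":0,"tz":0.04,"spin":0,"claw":1},{"tx":0,"ty":0,"tz":0,"spin":0,"claw":1}]'; python3 -m pendant '[{"tx":0,"ty":0,"tz":0.02,"spin":0,"claw":1},{"tx":0,"ty":0,"tz":0,"spin":0,"claw":1}]'
```

```text
time_s: 7.25
tool_pos: [0.4906, -0.057, 0.1219]
tool_rot: [179.9, -0.1, 8.8]
force: [-0.3, -1.5, 5.0]
grip_width: 0.0002
grasp_force: 2.5
time_s: 7.5
tool_pos: [0.4911, -0.0575, 0.1217]
tool_rot: [179.9, -0.1, 8.8]
force: [-2.0, -1.6, 8.2]
grip_width: 0.0004
grasp_force: 4.4
```

```bash
python3 -m pendant '[{"tx":0,"ty":-0.2,"tz":-0.035,"spin":0,"claw":1},{"tx":0,"ty":-0.2,"tz":-0.03,"spin":0,"claw":1},{"tx":0,"ty":-0.2,"tz":-0.02,"spin":0,"claw":1}]'; python3 -m pendant '[{"tx":0,"ty":-0.2,"tz":-0.01,"spin":0,"claw":1},{"tx":0,"ty":-0.2,"tz":0,"spin":0,"claw":1}]';python3 -m pendant '[{"tx":0,"ty":-0.2,"tz":0,"spin":0,"claw":1},{"tx":0,"ty":-0.2,"tz":0,"spin":0,"claw":1}]'
```

```text
time_s: 7.88
tool_pos: [0.4866, -0.027, 0.126]
tool_rot: [179.9, -0.2, 8.8]
force: [-1.3, 0.1, 5.7]
grip_width: 0.0006
grasp_force: 2.9
time_s: 8.12
tool_pos: [0.4841, -0.0069, 0.1271]
tool_rot: [179.9, -0.2, 8.8]
force: [-1.2, -0.6, 12.5]
grip_width: 0.0001
grasp_force: 6.5
time_s: 8.38
tool_pos: [0.4811, 0.0132, 0.1272]
tool_rot: [179.9, -0.3, 8.8]
force: [-1.0, -0.4, 11.8]
grip_width: 0.0002
grasp_force: 5.9
```

```bash
python3 -m pendant '[{"tx":0,"ty":-0.2,"tz":0,"spin":0,"claw":1},{"tx":0,"ty":-0.2,"tz":0.01,"spin":0,"claw":1}]'; python3 -m pendant '[{"tx":0,"ty":-0.2,"tz":0.02,"spin":0,"claw":1},{"tx":0,"ty":-0.2,"tz":0.02,"spin":0,"claw":1}]'
python3 - <<'E'
from h import *
for n in("scene","top"):
    cv2.imwrite(f"pics/{n}3.png",cams.read_camera(n)[:,:,::-1])
a=cv2.imread("pics/scene3.png")[150:350,230:430]
cv2.imwrite("pics/c4.png",cv2.resize(a,None,fx=3,fy=3,interpolation=cv2.INTER_CUBIC))
E
```

```text
time_s: 8.62
tool_pos: [0.478, 0.0334, 0.1263]
tool_rot: [180.0, -0.3, 8.8]
force: [-0.0, 0.2, 8.6]
grip_width: 0.0006
grasp_force: 4.1
time_s: 8.88
tool_pos: [0.475, 0.0536, 0.1244]
tool_rot: [180.0, -0.3, 8.8]
force: [-0.1, 1.6, 8.6]
grip_width: 0.0005
grasp_force: 4.0
```

View pics/c4.png

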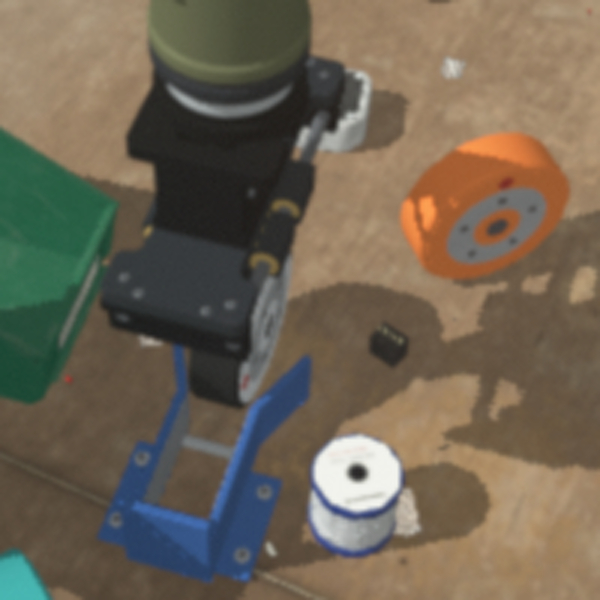

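The wheel is in the dock mouth, upright, with the red dot now low at the front (crop 245,382). Next stroke brings it up to the bar.

```bash
python3 -m pendant '[{"tx":0,"ty":0,"tz":-0.3,"spin":0,"claw":1},{"tx":0,"ty":0.56,"tz":0,"spin":0,"claw":1},{"tx":0,"ty":0.56,"tz":0,"spin":0,"claw":1},{"tx":0,"ty":0,"tz":0.15,"spin":0,"claw":1},{"tx":0,"ty":0,"tz":0.1,"spin":0,"claw":1},{"tx":0,"ty":0,"tz":0.05,"spin":0,"claw":1},{"tx":0,"ty":0,"tz":0,"spin":0,"claw":1},{"tx":0,"ty":0,"tz":0.02,"spin":0,"claw":1},{"tx":0,"ty":0,"tz":0,"spin":0,"claw":1}]'; python3 -m pendant '[{"tx":0,"ty":0,"tz":0.02,"spin":0,"claw":1},{"tx":0,"ty":0,"tz":0,"spin":0,"claw":1}]'
```

```text
time_s: 10.1
tool_pos: [0.4818, -0.003, 0.1216]
tool_rot: [180.0, -0.0, 8.8]
force: [-0.1, -0.0, 1.9]
grip_width: 0.0005
grasp_force: 1.2
time_s: 10.35
tool_pos: [0.4823, -0.0036, 0.1213]
tool_rot: [179.9, -0.1, 8.8]
force: [-1.7, -1.5, 6.7]
grip_width: 0.0004
grasp_force: 3.3
```

```bash
python3 -m pendant '[{"tx":0,"ty":-0.2,"tz":-0.035,"spin":0,"claw":1},{"tx":0,"ty":-0.2,"tz":-0.03,"spin":0,"claw":1},{"tx":0,"ty":-0.2,"tz":-0.02,"spin":0,"claw":1},{"tx":0,"ty":-0.2,"tz":-0.01,"spin":0,"claw":1}]';python3 -m pendant '[{"tx":0,"ty":-0.2,"tz":0,"spin":0,"claw":1},{"tx":0,"ty":-0.2,"tz":0,"spin":0,"claw":1}]'; python3 -m pendant '[{"tx":0,"ty":-0.2,"tz":0,"spin":0,"claw":1},{"tx":0,"ty":-0.1,"tz":0,"spin":0,"claw":1}]'
```

```text
time_s: 10.85
tool_pos: [0.4766, 0.0365, 0.1266]
tool_rot: [179.9, -0.2, 8.8]
force: [-1.0, -1.1, 8.3]
grip_width: 0.0003
grasp_force: 4.7
time_s: 11.1
tool_pos: [0.4739, 0.0564, 0.1272]
tool_rot: [179.9, -0.2, 8.8]
force: [-1.1, -1.0, 12.8]
grip_width: 0.0004
grasp_force: 6.6
time_s: 11.35
tool_pos: [0.4715, 0.0719, 0.1272]
tool_rot: [180.0, -0.2, 8.9]
force: [-1.4, 0.4, 11.9]
grip_width: 0.0007
grasp_force: 6.0
```

The wheel should be about 5 mm before the bar. I'll reposition behind it for the crossing stroke.

```bash
python3 -m pendant '[{"tx":0,"ty":0,"tz":-0.24,"spin":0,"claw":1},{"tx":0,"ty":0.36,"tz":0,"spin":0,"claw":1},{"tx":0,"ty":0.36,"tz":0,"spin":0,"claw":1},{"tx":0,"ty":0,"tz":0.15,"spin":0,"claw":1},{"tx":0,"ty":0,"tz":0.1,"spin":0,"claw":1},{"tx":0,"ty":0,"tz":0.05,"spin":0,"claw":1},{"tx":0,"ty":0,"tz":0,"spin":0,"claw":1},{"tx":0,"ty":0,"tz":0.02,"spin":0,"claw":1},{"tx":0,"ty":0,"tz":0,"spin":0,"claw":1}]'
python3 - <<'E'
from h import *
cv2.imwrite("pics/scene4.png",cams.read_camera("scene")[:,:,::-1])
a=cv2.imread("pics/scene4.png")[200:350,250:400]
cv2.imwrite("pics/c5.png",cv2.resize(a,None,fx=4,fy=4,interpolation=cv2.INTER_CUBIC))
E
```

```text
time_s: 12.48
tool_pos: [0.4761, 0.0355, 0.1217]
tool_rot: [180.0, -0.1, 8.8]
force: [-0.6, -0.6, 5.2]
grip_width: 0.0005
grasp_force: 2.4
```

View pics/c5.png

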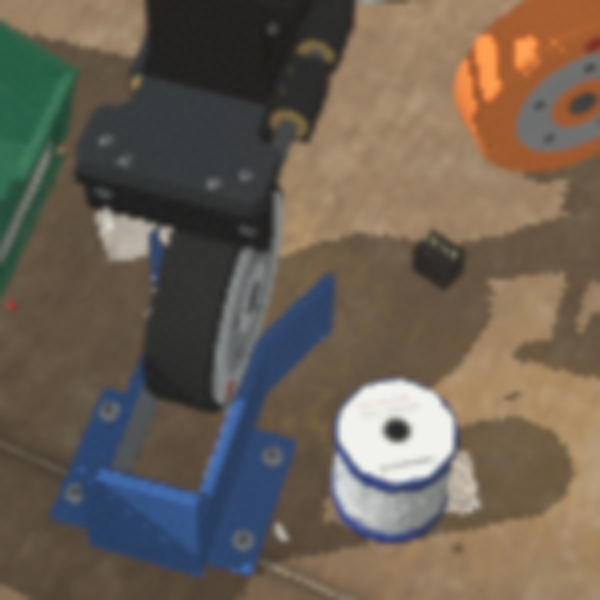

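The wheel stands upright between the cheeks, just before the bar (crop 185,390), and the spool and relay are untouched. Starting the crossing.

```bash
python3 -m pendant '[{"tx":0,"ty":-0.2,"tz":-0.026,"spin":0,"claw":1},{"tx":0,"ty":-0.1,"tz":-0.015,"spin":0,"claw":1}]';python3 -m pendant '[{"tx":0,"ty":-0.1,"tz":-0.02,"spin":0,"claw":1}]';python3 -m pendant '[{"tx":0,"ty":-0.1,"tz":-0.02,"spin":0,"claw":1}]'
```

```text
time_s: 12.78
tool_pos: [0.4747, 0.0489, 0.1249]
tool_rot: [179.8, -0.1, 8.8]
force: [-1.7, -6.0, 13.4]
grip_width: 0.0008
grasp_force: 7.0
time_s: 12.9
tool_pos: [0.4741, 0.0532, 0.1261]
tool_rot: [179.8, -0.2, 8.8]
force: [-1.7, -6.5, 14.5]
grip_width: 0.0006
grasp_force: 7.7
time_s: 13.02
tool_pos: [0.4734, 0.0581, 0.1274]
tool_rot: [179.8, -0.2, 8.7]
force: [-2.8, -6.6, 15.6]
grip_width: 0.0007
grasp_force: 8.3
```

```bash
python3 -m pendant '[{"tx":0,"ty":-0.1,"tz":-0.022,"spin":0,"claw":1}]';python3 -m pendant '[{"tx":0,"ty":-0.1,"tz":-0.02,"spin":0,"claw":1}]';python3 -m pendant '[{"tx":0,"ty":-0.1,"tz":-0.015,"spin":0,"claw":1}]'
```

```text
time_s: 13.15
tool_pos: [0.4726, 0.0633, 0.1286]
tool_rot: [179.8, -0.1, 8.8]
force: [-2.9, -4.7, 15.3]
grip_width: 0.0005
grasp_force: 8.0
time_s: 13.28
tool_pos: [0.4717, 0.069, 0.1293]
tool_rot: [179.8, -0.2, 8.8]
force: [-2.1, -3.4, 13.4]
grip_width: 0.0006
grasp_force: 6.9
time_s: 13.4
tool_pos: [0.4709, 0.0742, 0.1301]
tool_rot: [179.9, -0.2, 8.8]
force: [-2.6, -3.6, 13.2]
grip_width: 0.0004
grasp_force: 7.0
```

```bash
python3 -m pendant '[{"tx":0,"ty":-0.1,"tz":-0.01,"spin":0,"claw":1},{"tx":0,"ty":-0.1,"tz":-0.004,"spin":0,"claw":1}]';python3 -m pendant '[{"tx":0,"ty":-0.1,"tz":0,"spin":0,"claw":1},{"tx":0,"ty":-0.1,"tz":0,"spin":0,"claw":1}]';python3 -m pendant '[{"tx":0,"ty":-0.1,"tz":0,"spin":0,"claw":1}]'
```

```text
time_s: 13.65
tool_pos: [0.4692, 0.0848, 0.1309]
tool_rot: [179.9, -0.1, 8.8]
force: [-4.0, -2.5, 14.8]
grip_width: 0.0004
grasp_force: 7.6
time_s: 13.9
tool_pos: [0.4675, 0.0954, 0.1309]
tool_rot: [180.0, -0.1, 8.8]
force: [-2.9, -0.9, 14.9]
grip_width: 0.0001
grasp_force: 7.1
time_s: 14.02
tool_pos: [0.4666, 0.1007, 0.1306]
tool_rot: [180.0, -0.1, 8.8]
force: [-2.1, 0.7, 11.7]
grip_width: 0.0001
grasp_force: 5.9
```

```bash
python3 -m pendant '[{"tx":0,"ty":-0.1,"tz":0.006,"spin":0,"claw":1},{"tx":0,"ty":-0.1,"tz":0.01,"spin":0,"claw":1}]';python3 -m pendant '[{"tx":0,"ty":-0.1,"tz":0.014,"spin":0,"claw":1},{"tx":0,"ty":-0.1,"tz":0.02,"spin":0,"claw":1}]';python3 -m pendant '[{"tx":0,"ty":-0.1,"tz":0.022,"spin":0,"claw":1},{"tx":0,"ty":-0.1,"tz":0.022,"spin":0,"claw":1}]'
```

```text
time_s: 14.28
tool_pos: [0.465, 0.1111, 0.1296]
tool_rot: [-180.0, -0.1, 8.9]
force: [-2.1, 1.0, 11.2]
grip_width: 0.0003
grasp_force: 5.3
time_s: 14.52
tool_pos: [0.4633, 0.1216, 0.1277]
tool_rot: [-179.9, -0.1, 8.9]
force: [-1.9, 2.6, 9.6]
grip_width: 0.0001
grasp_force: 4.6
time_s: 14.78
tool_pos: [0.4618, 0.1311, 0.1256]
tool_rot: [-180.0, -0.1, 8.9]
force: [-3.6, -0.1, 13.5]
grip_width: 0.0001
grasp_force: 6.7
```

```bash
python3 -m pendant '[{"tx":0,"ty":-0.06,"tz":0,"spin":0,"claw":1},{"tx":0,"ty":-0.04,"tz":0,"spin":0,"claw":1}]'; python3 -m pendant '[{"tx":0,"ty":0,"tz":-0.1,"spin":0,"claw":1},{"tx":0,"ty":0,"tz":-0.8,"spin":0,"claw":1},{"tx":0,"ty":0,"tz":-0.9,"spin":0,"claw":1},{"tx":0,"ty":0.9,"tz":0,"spin":0,"claw":1},{"tx":0,"ty":0.9,"tz":0,"spin":0,"claw":1},{"tx":0,"ty":0.9,"tz":0,"spin":0,"claw":1},{"tx":0,"ty":0.9,"tz":0,"spin":0,"claw":1},{"tx":0,"ty":0.9,"tz":0,"spin":0,"claw":1},{"tx":0,"ty":0,"tz":0,"spin":0,"claw":1},{"tx":0,"ty":0,"tz":0,"spin":0,"claw":1}]'
python3 - <<'E'
from h import *
for n in("scene","top"):
    cv2.imwrite(f"pics/{n}5.png",cams.read_camera(n)[:,:,::-1])
T={n:cv2.imread(f"pics/{n}5.png") for n in("top","scene")}
for q in({"top":T["top"]},T):
    v,f,_=fitwheel(q,[.463,.116,1.7]); r=np.array(v[:2])-[.463,.116]; print(v,f,"along",r@[-.155,.988],"lat",r@[.988,.155])
a=T["scene"][200:350,240:390]; b=T["top"][200:300,220:320]
cv2.imwrite("pics/c6.png",np.hstack([cv2.resize(i,(400,400),interpolation=cv2.INTER_CUBIC) for i in(a,b)]))
E
```

```text
time_s: 15.02
tool_pos: [0.4611, 0.1358, 0.1256]
tool_rot: [-180.0, -0.1, 8.9]
force: [-1.8, 0.9, 10.8]
grip_width: 0.0004
grasp_force: 5.2
time_s: 16.27
tool_pos: [0.4945, -0.0873, 0.2135]
tool_rot: [-179.9, 0.0, 8.8]
force: [-0.1, 0.1, -1.1]
grip_width: 0.0005
grasp_force: 0.0
[0.46558583 0.11823667 1.75542232] 99.0392156862745 along 0.001809026272046873 lat 0.0029014810232547397
[0.46703449 0.11765275 1.71964698] 341.45882352941175 along 0.0010075716464978967 lat 0.004242249376513266
```

View pics/c6.png

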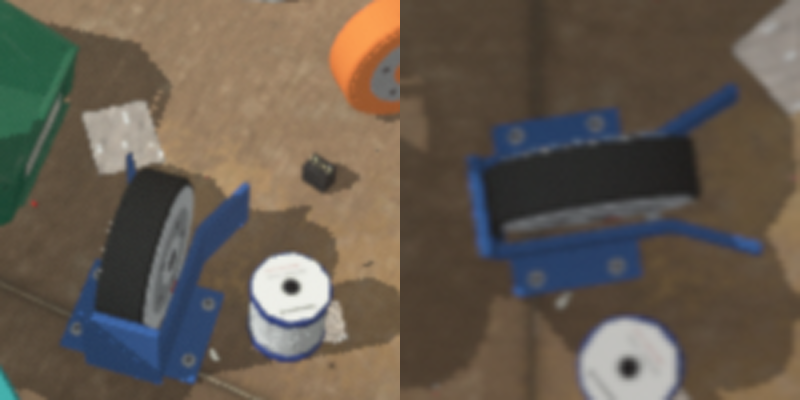

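The picture shows the wheel upright between the cheeks, close to the back stop (right panel 590,185). The fit puts it +1 to +2 mm along and 3–4 mm across from the seat. The arm is clear and the bystanders I can see have not moved, so I'm handing in.

```bash
python3 -c "
from cell import env
print(env.sign_off())"
```

```text
the job is handed in; nothing more can be done
None
```

I rolled the wheel over the bar into the dock's seat and let go, and the job is handed in at about 16 s; sign-off returned no verdict. By my camera fit the wheel stands upright about 1–2 mm along and 3–4 mm across from the seat centre (limit 6 mm). The highest press I read was about 22 N (limit 25 N).

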